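Unlock the filter slide of a bench photometer and click it into the beam

ROBOT

A 6-joint arm with a two-finger parallel gripper is mounted at the origin on the work surface. World frame = base frame: x ahead of the robot, y to its left, z up, the work surface at z = 0. Lengths are in mm, angles in rad, forces in N, time in s.
With the tool pointing down it reaches from about 325 to 900 mm from the base axis. Payload 3.5 kg.
Tool frame: the origin (TCP) lies midway between the tips of the shut fingers; the grasp point (between the pads) lies bot.pinch_z behind it (bot.pinch_z is the distance from the TCP to the grasp point, in mm); z points along the fingers, y is the direction in which the jaws open and shut (so a half turn about z gives the same grasp; the last joint's range is limited). The gripper opens to 85 mm and grips with 20 to 120 N. Pads are 22 mm wide; open, the fingers measure 114 mm over their backs; the gripper's body (76 mm by 85 mm) begins 54 mm behind the grasp point. The pads swing forward as they close: fully open they stand 13 mm farther back than shut.
Start: joints at [1.208, 0.276, -0.026, 1.268, 0, 1.467], TCP at [160.561, 604.021, 231.313] pointing down, gripper open.
Joint ranges: [-3.12, 3.12], [-0.85, 1.88], [-1.08, 1.24], [-1.95, 2.15], [-1.57, 1.53], [-3.14, 3.14]. Speed limits (rad/s): [2.57, 2.57, 3.14, 3.14, 3.14, 3.14].

INTERFACE

Orientations are given as a rotation vector (axis times angle).
In Python, from station import bot gives the robot as it stands. The module is installed in compiled form; this text tells all that it offers.
- The arm moves only by the tool send_rows, never from a script. Its argument "rows" is one flat list of numbers, 5 for each row, row after row: the opening, from -1 (shut) to 1 (fully open), then the shift along the tool's x, y, z in mm, then the turn about the tool's z in rad. A call has exactly 5 rows; each row is the pose to reach, as a shift and turn from the pose commanded when the call began, along the tool's axes at that moment; what a row does not reach only later rows make up. A row lasts 1/8 s, in which the tool goes at most 62.5 mm and 10.7 degrees, less where a joint would pass 70% of its speed; a pose out of reach is approached as far as the arm can. A call with a gripper value outside its range is refused whole. The fingers move at their own pace and stop on an object; "grip_force" is the grip in N (left out, the last holds). Time passes only in rows, so rows that repeat a pose let the fingers close, or fill a call up. It gives the time, the measured TCP pose, the force and the opening at its end, in the units of the state.
- bot.get_obs(): the state, without advancing time (a new reading comes with each control period).
- bot.camera(name): name is "scene" or "side" or "wrist"; returns the picture (480x640x3 uint8, red, green, blue); there is no depth.
- bot.camera_info(name): a dict with "intrinsics" (3x3 intrinsics, pixels), "dist_coeffs" ([k1, k2, p1, p2, k3] as OpenCV has them; the pictures are not rectified), "extrinsics" (4x4, takes a point from world to camera coordinates). Camera axes: x right, y up, looking along -z (the intrinsics and any distortion apply to the point x, -y, -z); pixel columns grow to the right and rows downward; lengths in mm; the calibration is good to about 2 mm. A picture is of the moment at which its call begins: read the wrist's pose just before it. camera_info takes no time and is no camera call; for the wrist camera it gives the pose at the moment of the call.
- bot.finish_job(): hands the job in, once; it reports no verdict.
The state is a dict: "time_s": time; "joint_pos": joint angles; "joint_velocities": joint speeds; "tau": joint torques, N m; "tool_pos": TCP position; "tool_rot": TCP orientation; "force": force on the tool from outside, world axes, zero at the start; "wrist_torque": the same for the moment, N m; "gripper_width": finger opening in mm.
Only numpy, scipy, OpenCV 4.12 (cv2) and the standard library are available. Lean on these libraries where they do the work, as an engineer would, in place of code of your own. Each camera call takes 0.05 s, during which the arm holds its last target. There are 200 camera calls.

TASK

On the photometer, unscrew both captive locking bolts counter-clockwise to their end stops, one after the other; then take the filter slide by its upright post and push it along its rail until you feel its spring ball drop into the notch of the detent block. Finish while still gripping the post, with the slide held still at the notch. Leave the glassware, the bottles and the small things around it standing where they are.

Things in the scene. Friction and masses are not known exactly. Their poses are not given: they have to be found in the camera images.
- bed: fixed grey bed of the photometer, 260 (x) x 480 (y) mm, deck 40 mm above the table; origin on the table under the rail's centre line. Its y axis is the rail: the slide moves towards +y. Along y (slide at joint 0): post -150, filter disc -60, bolt_a +115, bolt_b +190 mm, all on the centre line x = 0
- slide (a joint): position of the filter slide along the bed's +y (m): starts at 0 to 0.025, end stop 0.130; friction about 2 N. A bolt still screwed in blocks it at about 0.036. The notch lies at 0.060 to 0.100. On the way the spring ball climbs a bump (6 to 11 N more push) from 12 mm before the notch, crest 6 mm before it, then drops in; an equal bump follows, crest 6 mm past the notch
- post (a point): the slide's black upright grip post, 24 (bed x) x 16 (bed y) mm, standing from 52 to 100 mm above the table; this point lies on its axis, 82 mm above the table; axes as the bed
- ball (a point): centre of the slide's 8 mm spring ball, at the far (+x) edge of the slide's 44 mm wide aluminium plate (top 52 mm above the table), 50 mm from the post towards +y along the rail; axes as the bed
- notch (a point): where the ball's centre sits when in the notch of the low dark detent block (56 mm long, 14 mm high on the deck; two steel bumps 12 mm apart, a white line between), at the rail's far (+x) side; axes as the bed. The block belongs to the fixed head, which stands anywhere within 40 mm along the rail; ball and notch agree along y when clicked in
- head: fixed optical head: white lamp and detector pods on either side of the rail, up to 110 mm above the table, 63 mm from the rail's centre line, with 24 mm thick snouts to 47 mm from it; origin on the deck on the centre line, under the beam, 40 mm from the notch towards +y; axes as the bed
- bolt_a (a joint): turn of the captive bolt nearer to the post (rad), growing counter-clockwise from above: starts at 0 to 0.35 (screwed in), end stop at 1.40 (fully unscrewed). It rises 5 mm per rad as it turns; turning friction about 0.06 N m; stays where left
- bolt_b (a joint): the same for the captive bolt farther from the post, 75 mm from bolt_a
- bolt_a_grip (a point): on the turning axis of bolt_a, inside its black bar-shaped head, 90 mm above the table at joint 0, plus 5 mm per rad. The bar is 12 mm thick (this point's own x), 40 mm long (its own y), and reaches from 20 mm below this point to 14 mm above it; the bridge's top is 26 mm below. It turns with the bolt: yaw relative to the bed = joint value minus 0.70
- bolt_b_grip (a point): the same for bolt_b
- cuvettes: white cuvette holder with clear cuvettes, 34 x 60 x 47 mm, a loose bystander; origin at the centre of its underside. On the deck beside the bolts, far side.
- bung: black rubber bung, 34 mm wide, 28 mm high, a loose bystander; origin at the centre of its underside. On the deck, robot side, near the post.
- dropper_1: white dropper bottle with red tip, 38 mm wide, 100 mm high, a loose bystander; origin at the centre of its underside. On the table beyond the bed.
- dropper_2: white dropper bottle with red tip, 38 mm wide, 100 mm high, a loose bystander; origin at the centre of its underside. On the table beyond the bed.
- beaker: glass beaker, 66 mm wide, 80 mm high, a loose bystander; origin at the centre of its underside. On the table beyond the bed.
- flask: conical glass flask, 68 mm wide, 110 mm high, a loose bystander; origin at the centre of its underside. On the table past the bed's +y end.
- jar: white jar with blue cap, 56 mm wide, 75 mm high, a loose bystander; origin at the centre of its underside. On the table past the bed's -y end.

How it is judged (in metres and radians):
On the way, in this order (a step that is already met when the one before it is completed fails the run):
1. both captive bolts are unscrewed to their end stops (value of joint each of bolt_a, bolt_b above 1.3 rad), for 0.1 s.
2. the slide's ball sits in the notch while the fingers hold the slide (y of ball in the frame of notch between -0.0025 and 0.0025 m and contact force between the fingers and slide above 5 N), for 0.3 s.
At the end, for the whole second after the job is handed in: The spring ball is within 2.5 mm of the notch along the rail and the slide is still (under 10 mm/s), the fingers still grip the slide (contact force over 5 N), and both bolts are still turned past 1.3 rad of their 1.4 rad (all of step 1 and all of step 2 and velocity of joint slide between -0.01 and 0.01 m/s); the arm keeps its last pose, push and grip.
It fails at once if one of the loose things around (cuvette holder, bung, dropper bottles, beaker, flask, jar) is shoved by more than 30 mm or tipped over (distance of any of cuvettes, bung, dropper_1, dropper_2, beaker, flask, jar from where it was at the start of the episode above 0.03 m or angle between any of cuvettes, bung, dropper_1, dropper_2, beaker, flask, jar's own z axis and vertical above 0.6 rad).
It also fails if it takes over 67 s, if anything falls off the work surface, if the arm or the gripper's body presses on something with over 40 N, if the wrist force passes 120 N, or if a joint passes its speed limit or range.

## Working session

There is one attempt and no reset: what is moved stays moved. The work goes in short steps, Python scripts to look and compute and a tool call to move; the robot and the scene stay as the last step left them, time stands still between calls to the robot, and variables do not carry over. Pictures are saved under pics/ and viewed, about 8 in all and at most 12, crops included, and the job is handed in when it is done.

Besides the shell and the picture viewer there is one more tool, called after "Call:" by a JSON object that holds its "api" and its "payload", one argument or row to a line. send_rows: Moves the arm, as the interface text tells. Its arguments: {"type":"object","properties":{"rows":{"type":"array"},"grip_force":{"type":"number"}},"required":["rows"]}

```bash
mkdir -p pics
cat > h.py <<'E'
import numpy as np, cv2
from station import bot
def cam(n):
    i=bot.camera_info(n); return [np.array(i[k],float) for k in("intrinsics","dist_coeffs","extrinsics")]
def proj(c,P):
    K,d,E=c; P=np.atleast_2d(P).astype(float); q=P@E[:3,:3].T+E[:3,3]; q=q*[1,-1,-1]
    return cv2.projectPoints(q.reshape(-1,1,3),np.zeros(3),np.zeros(3),K,d)[0].reshape(-1,2)
def ray(c,uv,z):
    K,d,E=c; n=cv2.undistortPoints(np.array(uv,float).reshape(-1,1,2),K,d).reshape(-1,2)
    D=np.c_[n[:,0],-n[:,1],-np.ones(len(n))]@E[:3,:3]; o=-E[:3,:3].T@E[:3,3]
    return o+D*((z-o[2])/D[:,2])[:,None]
def save(n,f,crop=None,s=1):
    c=cam(n); im=bot.camera(n)[:,:,::-1].copy(); cv2.imwrite('pics/raw_'+f,im); np.savez('pics/'+f+'.npz',K=c[0],d=c[1],E=c[2])
    return im
def ld(f):
    z=np.load('pics/'+f+'.npz'); return z['K'],z['d'],z['E']
E
python3 - <<'E'
from h import *
print(bot.pinch_z); o=bot.get_obs(); print(o)
for n in("scene","side","wrist"):
    im=save(n,n+'0.png'); K,d,E=ld(n+'0.png'); print(n,(-E[:3,:3].T@E[:3,3]).round(),K[0,0],d,(-E[2,:3]).round(2))
cv2.imwrite('pics/a.png',cv2.imread('pics/raw_scene0.png'))
cv2.imwrite('pics/b.png',cv2.imread('pics/raw_wrist0.png'))
cv2.imwrite('pics/c.png',cv2.imread('pics/raw_side0.png'))
E
```

```text
18.700000000000003
{'time_s': 0.0, 'joint_pos': array([ 1.20760558e+00,  2.77140521e-01, -2.79167314e-02,  1.26799774e+00,
        8.11292845e-06,  1.46737729e+00]), 'joint_velocities': array([-0.00088867,  0.00011572,  0.00078372,  0.0002915 ,  0.00052191,
       -0.00089318]), 'tau': array([ 5.39067457e-05, -4.45508838e+01,  2.95202190e+01,  1.62730931e-02,
       -8.40870439e-05,  1.04302806e-07]), 'tool_pos': array([160.27260084, 603.27897063, 230.13814588]), 'tool_rot': array([-0.40683321, -3.11460253,  0.00344826]), 'force': array([-0.15412896, -0.96464878, -0.18107951]), 'wrist_torque': array([ 0.02697533,  0.00110581, -0.00199159]), 'gripper_width': 85.12687237353484}
scene [870. 518. 750.] 479.1975563583268 [-0.02581194  0.          0.          0.          0.        ] [-0.35 -0.55 -0.76]
side [437. 927. 608.] 590.5914158840742 [0.03982141 0.         0.         0.         0.        ] [ 0.13 -0.85 -0.5 ]
wrist [ 90. 622. 372.] 376.91556589014465 [-0.0689047  0.         0.         0.         0.       ] [ 0.27 -0.07 -0.96]
```

View pics/a.png

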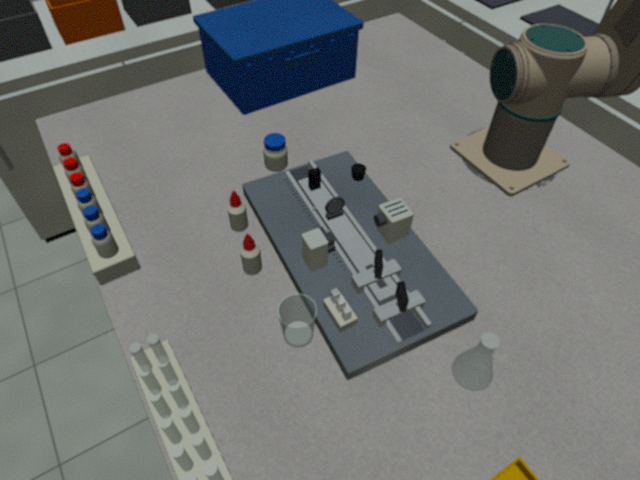

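View pics/b.png

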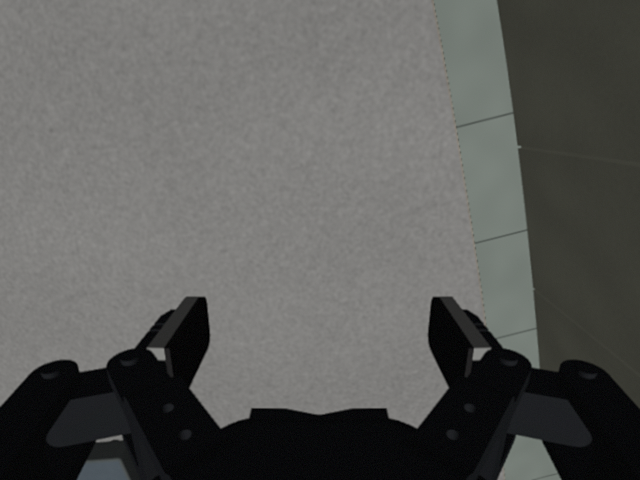

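View pics/c.png

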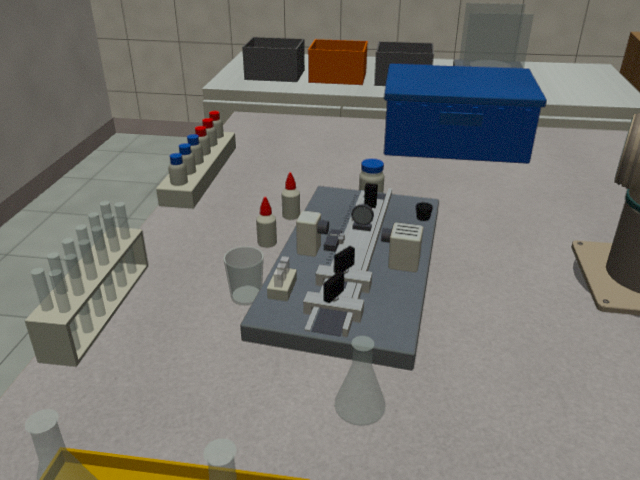

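Scene: bed corners near (243,187), (349,152), (475,315), (348,376); the post is at (314,178) and the bolts at (379,263) and (402,296). The side view shows the same layout. The wrist camera shows only table. Next I'll enlarge crops of the scene and side views.

Run:
```python
import cv2
a=cv2.imread('pics/raw_scene0.png')[145:385,235:485]; b=cv2.imread('pics/raw_side0.png')[175:360,240:450]
cv2.imwrite('pics/d.png',cv2.resize(a,None,fx=2.5,fy=2.5,interpolation=2)); cv2.imwrite('pics/e.png',cv2.resize(b,None,fx=3,fy=3,interpolation=2))
```

```text
(no output)
```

View pics/d.png

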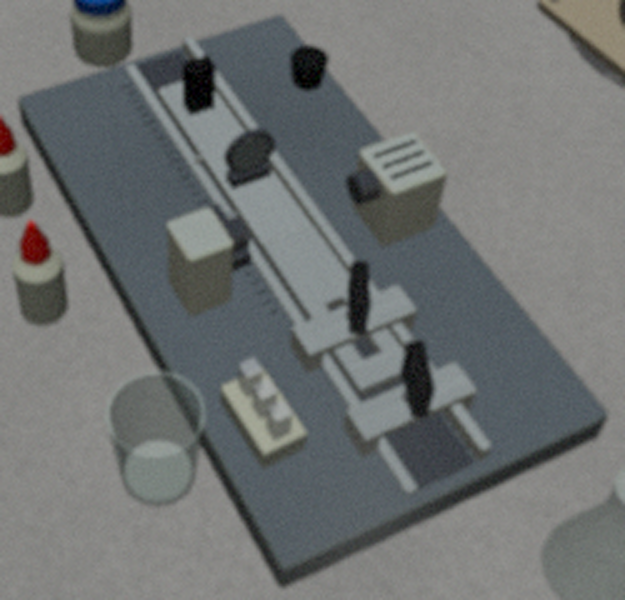

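View pics/e.png

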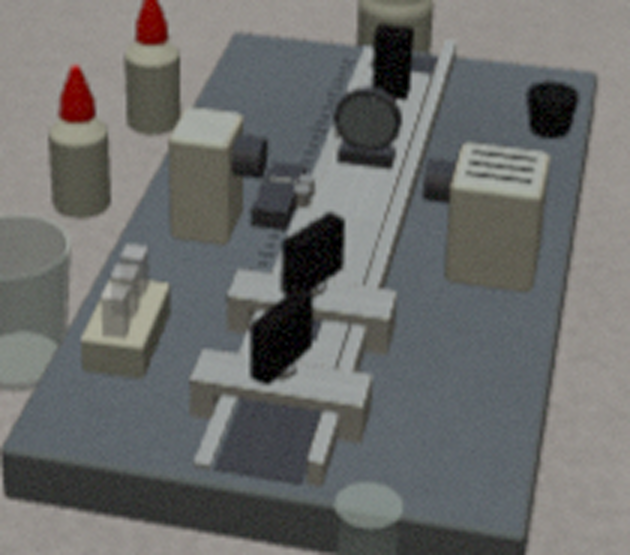

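```bash
cat > fit.py <<'E'
from h import *
from scipy.optimize import least_squares
S,D=ld('scene0.png'),ld('side0.png')
s=lambda p:np.array(p,float)/2.5+[235,145]
d=lambda p:np.array(p,float)/3+[240,175]
C=np.array([[130,-240,40],[-130,-240,40],[-130,240,40],[130,240,40]],float)
us=s([(20,103),(283,15),(605,413),(281,571)]); ud=d([(235,35),(596,72),(527,543),(5,452)])
def W(p,P):
    P=np.atleast_2d(P); c,n=np.cos(p[2]),np.sin(p[2]); return np.c_[p[0]+c*P[:,0]-n*P[:,1],p[1]+n*P[:,0]+c*P[:,1],P[:,2]]
f=lambda p:np.r_[(proj(S,W(p,C))-us).ravel(),(proj(D,W(p,C))-ud).ravel()]
best=min((least_squares(f,[450,100,y]) for y in(0,1.57,3.14,-1.57)),key=lambda r:r.cost)
p=best.x
if __name__=='__main__':
    print(p,best.cost,best.fun.round(1))
    def B(w):
        c,n=np.cos(p[2]),np.sin(p[2]);e=w[:,:2]-p[:2];return np.c_[e[:,0]*c+e[:,1]*n,-e[:,0]*n+e[:,1]*c].round(1)
    print('post top',B(ray(S,s([(201,62)]),100)),B(ray(D,d([(393,28)]),100)))
    print('bolts side',B(ray(D,d([(283,244),(343,217),(252,337),(310,300)]),104)))
    print('bolts scene',B(ray(S,s([(359,265),(414,345)]),104)))
    print('block line? side',B(ray(D,d([(290,170),(308,185)]),54)))
    for n,y in(('post',-150),('a',115),('b',190)): print(n,W(p,[[0,y,0]])[0].round(1))
E
python3 fit.py
```

```text
[ 5.00061791e+02  4.47923976e+01 -9.56959112e-02] 22.130631966445947 [-1.2 -3.  -0.2 -1.4  3.6  0.1  1.6 -0.5 -1.1 -1.6  0.7 -0.3 -0.2 -0.9
 -3.2 -0.6]
post top [[  -1.6 -149.5]] [[   0.5 -150.9]]
bolts side [[ 12.6 120.4]
 [-12.6  87.1]
 [  9.3 203. ]
 [-11.3 166.2]]
bolts scene [[ -5.9  90.4]
 [ -3.7 164.1]]
block line? side [[ 42.3 -35.4]
 [ 28.  -20.9]]
post [ 485.7 -104.5    0. ]
a [511.1 159.3   0. ]
b [518.2 233.9   0. ]
```

Deck corners fit to about 2 px. The bolts sit near (511,159) and (518,234), with bars at roughly -0.65 rad relative to the bed. I'll hover near them and check with the wrist camera.

```bash
cat >> h.py <<'E'
def plan(cmd,tgt):
    """cmd,tgt=(x,y,z,xyaw): shift in tool axes + turn about tool z"""
    c,s=np.cos(cmd[3]),np.sin(cmd[3]); d=np.array(tgt[:3])-np.array(cmd[:3])
    return np.round([c*d[0]+s*d[1], s*d[0]-c*d[1], -d[2], -(tgt[3]-cmd[3])],2)
E
python3 -c "
from h import *
m=(335,381,215,3.42)
print(plan((160.6,604,231.3,2.882),m),plan(m,(505,165,200,3.96)))
from fit import *
print('cuv',ray(S,s([(262,425)]),50)-ray(S,s([(262,425)]),50)+ray(S,s([(262,425)]),50))"
```

```text
[-225.8  -170.76   16.3    -0.54] [-104.09 -254.4    15.     -0.54]
cuv [[610.56230466 180.8560722   50.        ]]
```

Call:
{"api": "send_rows", "payload": {
  "rows": [1, -45, -34, 3, -0.11, 1, -90, -68, 6, -0.22, 1, -136, -103, 10, -0.33, 1, -181, -137, 13, -0.44, 1, -226, -171, 16, -0.54],
  "grip_force": 40
}}

```text
time_s: 0.78
tool_pos: [335.8, 379.1, 215.0]
tool_rot: [-0.444, 3.11, -0.0]
force: [0.6, -0.1, -1.1]
gripper_width: 85.4
```

Call:
{"api": "send_rows", "payload": {
  "rows": [1, -21, -51, 3, -0.11, 1, -42, -102, 6, -0.22, 1, -63, -153, 9, -0.33, 1, -83, -204, 12, -0.44, 1, -104, -254, 15, -0.54]
}}

```text
time_s: 1.4
tool_pos: [505.9, 163.7, 200.1]
tool_rot: [1.257, -2.879, -0.0]
force: [-0.5, 0.1, -0.8]
gripper_width: 85.2
```

Call:
{"api": "send_rows", "payload": {
  "rows": [1, 0, 0, 0, 0, 1, 0, 0, 0, 0, 1, 0, 0, 0, 0, 1, 0, 0, 0, 0, 1, 0, 0, 0, 0]
}}

```text
time_s: 2.02
tool_pos: [504.8, 166.1, 200.4]
tool_rot: [-1.254, 2.88, 0.0]
force: [0.5, 0.0, -0.4]
gripper_width: 85.3
```

Run:
```python
from h import *
o=bot.get_obs(); print(o['time_s'],o['tool_pos'],o['joint_pos'].round(3),o['force']); r=o['tool_rot']; print(2*np.arctan2(r[1],r[0]))
im=save('wrist','w1.png'); cv2.imwrite('pics/f.png',im)
c=cam('wrist'); print(proj(c,[[511,159,104],[518,234,104]]))
```

```text
2.025 [504.80459285 166.08919227 200.44175155] [ 0.196  0.13  -0.274  1.167  0.    -0.625] [ 0.46976291  0.01129191 -0.38831697]
3.963083145967889
[[304.21577274 234.18203613]
 [370.04554333 314.8293831 ]]
```

View pics/f.png

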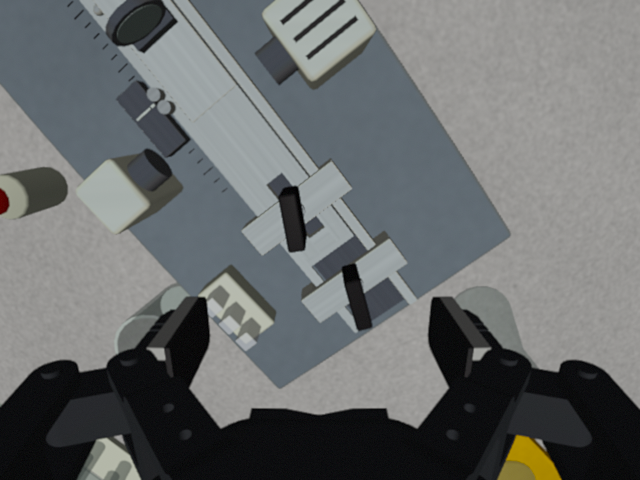

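Wrist view: bar a runs about (289,190)–(294,250), bar b about (348,266)–(364,328). The detent block is at (152,118) with its white line near (147,112). I'll enlarge this view.

Run:
```python
import cv2
from h import *
a=cv2.imread('pics/raw_w1.png')
A=cv2.resize(a[170:340,230:420],None,fx=3.2,fy=3.2,interpolation=2); B=cv2.resize(a[70:170,110:200],None,fx=2,fy=5.44,interpolation=2)
B=cv2.resize(a[75:165,105:195],(190,190),interpolation=2); B=cv2.copyMakeBorder(B,0,544-190,0,0,0)
cv2.imwrite('pics/g.png',np.hstack([A,B])); print(A.shape)
K,d,E=ld('w1.png'); o=-E[:3,:3].T@E[:3,3]; print(o, proj((K,d,E),[[o[0],o[1],0]]))
```

```text
(544, 608, 3)
[455.3557451  113.08014633 342.31911067] [[318.30577053 121.77098314]]
```

View pics/g.png

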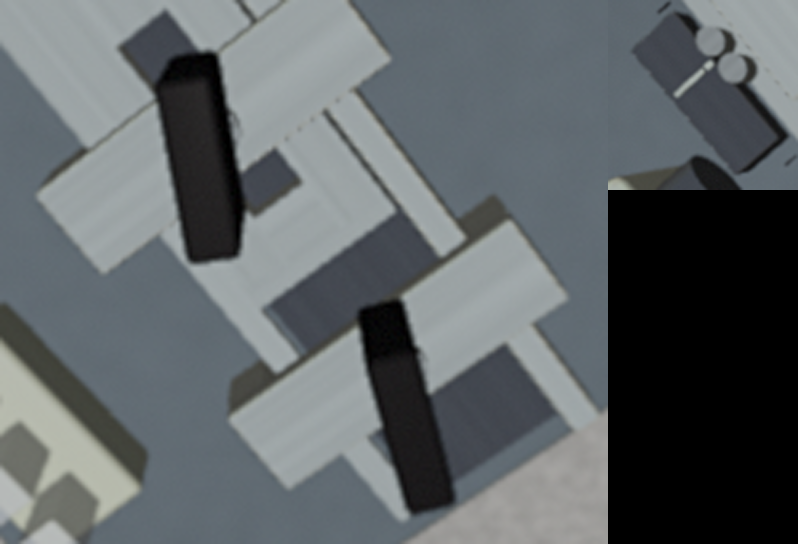

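Run:
```python
from fit import *
c=ld('w1.png'); u=lambda p:np.array(p,float)/3.2+[230,170]
t=p[2]
for i in range(3):
  pass
for n,q,k in(('a',.05,[(162,88),(212,80),(240,255),(190,262)]),('b',.15,[(370,362),(414,352),(453,502),(411,513)])):
    for it in range(3):
        w=ray(c,u(k),104+5*q); l=(w[2]+w[3]-w[0]-w[1])[:2]; yaw=np.arctan2(-l[0],l[1]); q=yaw-t+.7
    print(n,w.mean(0).round(1),'yaw',yaw.round(3),'q',q.round(3),'len',np.hypot(*l)/2,'wid',np.hypot(*(w[1]-w[0])[:2]))
    globals()['w'+n]=w.mean(0)
    print('old pred',W(p,[[0,115 if n=='a' else 190,0]]))
e=wb-wa; print('axis yaw',np.arctan2(-e[0],e[1]),np.hypot(e[0],e[1]))
B=ray(c,np.array([(137.7,120),(154.3,105.8),(155.2,94),(166.6,107.2)]),54); print(B.round(1))
print('notch bed', (B.mean(0)-wa)[:2])
```

```text
a [511.4 148.9 104.9] yaw -0.614 q 0.182 len 37.206770063250154 wid 10.158782568403673
old pred [[511.05003215 159.26623116   0.        ]]
b [518.5 222.5 105.6] yaw -0.483 q 0.313 len 37.85979624348502 wid 9.614025966691939
old pred [[518.21627607 233.92307912   0.        ]]
axis yaw -0.09632094154913555 73.92092818284445
[[552.5  19.1  54. ]
 [535.6  21.3  54. ]
 [528.8  16.2  54. ]
 [529.7  28.4  54. ]]
notch bed [  25.29778926 -127.68062898]
```

```bash
python3 -c "
from h import *
o=[bot.get_obs()['tool_pos'] for _ in range(3)];print(o)
print(plan((505,165.3,200.2,3.962),(511.4,149,73,4.098)), plan((505,165.3,200.2,3.962),(511.4,149,110,4.098)))"
```

```text
[array([504.90421153, 165.94265095, 200.42044198]), array([504.90421153, 165.94265095, 200.42044198]), array([504.90421153, 165.94265095, 200.42044198])]
[  7.56 -15.8  127.2   -0.14] [  7.56 -15.8   90.2   -0.14]
```

Call:
{"api": "send_rows", "payload": {
  "rows": [0.2, 4, -8, 25, -0.07, 0.2, 7.5, -16, 50, -0.14, 0.2, 7.5, -16, 75, -0.14, 0.2, 7.5, -16, 100, -0.14, 0.2, 7.5, -16, 120, -0.14]
}}

```text
time_s: 2.7
tool_pos: [511.4, 149.1, 79.3]
tool_rot: [1.451, -2.786, -0.0]
force: [-0.1, -0.3, 0.6]
gripper_width: 51.3
```

Call:
{"api": "send_rows", "payload": {
  "rows": [0.2, 0, 0, 4, 0, 0.2, 0, 0, 7, 0, -1, 0, 0, 7, 0, -1, 0, 0, 7, 0, -1, 0, 0, 7, 0]
}}

```text
time_s: 3.32
tool_pos: [512.8, 148.9, 74.2]
tool_rot: [-1.45, 2.785, -0.002]
force: [0.3, -0.1, 1.2]
gripper_width: 11.2
```

Call:
{"api": "send_rows", "payload": {
  "rows": [-1, 0, 0, 0, 0, -1, 0, 0, 0, 0, -1, 0, 0, 0, 0, -1, 0, 0, 0, 0, -1, 0, 0, 0, 0]
}}

```text
time_s: 3.95
tool_pos: [512.8, 149.0, 74.0]
tool_rot: [-1.45, 2.785, -0.001]
force: [0.8, -2.4, 5.1]
gripper_width: 11.3
```

Run:
```python
from h import *
o=bot.get_obs(); print(o['time_s'],o['tool_pos'],o['force'],o['wrist_torque'],o['gripper_width']); r=o['tool_rot']; print(2*np.arctan2(r[1],r[0]))
im=save('side','s1.png'); im2=save('wrist','w2.png')
a=cv2.resize(im[215:345,270:410],None,fx=2.9,fy=2.9,interpolation=2); b=cv2.resize(im2,(503,377))
cv2.imwrite('pics/h.png',np.hstack([a[:377],b[:,80:430]]))
```

```text
3.95 [512.76862963 148.97729613  74.01989428] [ 0.76877612 -2.41193041  5.14819579] [-0.24667925 -0.15061932 -0.02662306] 11.290167286074533
4.101715321062605
```

View pics/h.png

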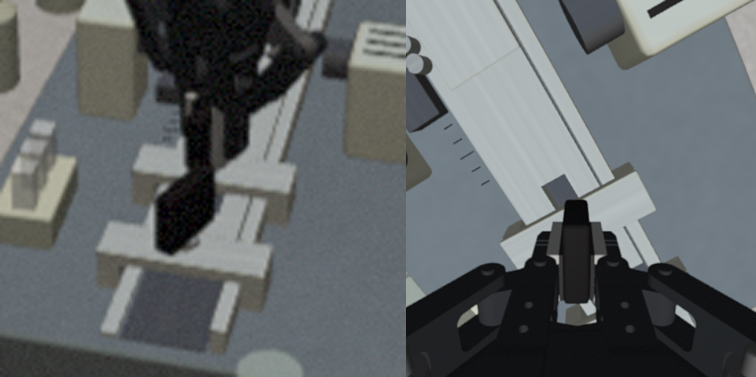

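The bar is held squarely: width 11.3 mm and centred between the pads. Now I'll turn it counter-clockwise while rising.

Call:
{"api": "send_rows", "payload": {
  "rows": [-1, 0, 0, -0.8, -0.15, -1, 0, 0, -1.5, -0.3, -1, 0, 0, -2.3, -0.45, -1, 0, 0, -3, -0.6, -1, 0, 0, -3.8, -0.75]
}}

```text
time_s: 4.68
tool_pos: [512.0, 149.1, 77.7]
tool_rot: [-2.375, 2.056, -0.0]
force: [-0.5, -1.3, 7.4]
gripper_width: 11.5
```

Call:
{"api": "send_rows", "payload": {
  "rows": [-1, 0, 0, -0.6, -0.12, -1, 0, 0, -1.2, -0.24, -1, 0, 0, -1.8, -0.36, -1, 0, 0, -2.3, -0.46, -1, 0, 0, -2.3, -0.46]
}}

```text
time_s: 5.3
tool_pos: [511.6, 148.9, 80.0]
tool_rot: [2.778, -1.466, -0.0]
force: [-1.7, -1.8, 7.2]
gripper_width: 11.1
```

```bash
cat > st.py <<'E'
from h import *
o=bot.get_obs(); r=o['tool_rot']; print(o['time_s'],o['tool_pos'].round(2),o['force'].round(1),o['wrist_torque'].round(3),o['gripper_width'],'yaw',2*np.arctan2(r[1],r[0]),o['joint_pos'].round(2))
E
python3 st.py
```

```text
5.3 [511.6  148.94  79.98] [-1.7 -1.8  7.2] [-0.252  0.319  0.036] 11.076730196902036 yaw -0.9709448076413872 [ 0.16  0.24 -0.41  0.91 -0.   -2.01]
```

Call:
{"api": "send_rows", "payload": {
  "rows": [-1, 0, 0, 0, -0.04, -1, 0, 0, 0, -0.08, -1, 0, 0, 0, -0.12, -1, 0, 0, 0, -0.12, -1, 0, 0, 0, -0.12]
}}

```text
time_s: 5.92
tool_pos: [511.6, 148.8, 80.2]
tool_rot: [-2.857, 1.307, 0.001]
force: [-2.2, -1.3, 9.2]
gripper_width: 11.5
```

```bash
python3 st.py
```

```text
5.925 [511.63 148.85  80.17] [-2.2 -1.3  9.2] [-0.187  0.4   -1.896] 11.487105445937784 yaw 5.4251000520465364 [ 0.16  0.24 -0.41  0.91  0.   -2.12]
```

```bash
python3 -c "
from h import *
print(plan((511.5,149,80,5.432),(518.8,223.6,135,4.232)), plan((518.8,223.6,135,4.23),(518.8,223.6,74,4.23)))"
```

```text
[-51.29 -54.66 -55.     1.2 ] [-0.  0. 61. -0.]
```

Call:
{"api": "send_rows", "payload": {
  "rows": [0.2, 0, 0, 0, 0.06, 0.2, 0, 0, 0, 0.06, 0.2, 0, 0, -15, 0.06, 0.2, 0, 0, -38, 0.06, 0.2, 0, 0, -55, 0.06]
}}

```text
time_s: 6.55
tool_pos: [512.3, 149.2, 136.1]
tool_rot: [-2.821, 1.381, -0.001]
force: [-0.0, -0.3, 0.4]
gripper_width: 51.4
```

Call:
{"api": "send_rows", "payload": {
  "rows": [0.2, -11, -10, 0, 0.18, 0.2, -22, -21, 0, 0.36, 0.2, -33, -31, 0, 0.54, 0.2, -44, -41, 0, 0.72, 0.2, -54.5, -51.5, 0, 0.9]
}}

```text
time_s: 7.18
tool_pos: [519.2, 224.2, 135.1]
tool_rot: [-1.932, 2.477, -0.0]
force: [-0.2, 0.4, -0.4]
gripper_width: 51.1
```

Call:
{"api": "send_rows", "payload": {
  "rows": [0.2, 0, 0, 10, 0.12, 0.2, 0, 0, 20, 0.24, 0.2, 0, 0, 20, 0.24, 0.2, 0, 0, 20, 0.24, 0.2, 0, 0, 20, 0.24]
}}

```text
time_s: 7.8
tool_pos: [519.6, 223.7, 115.1]
tool_rot: [-1.63, 2.685, -0.0]
force: [0.7, -1.0, -1.3]
gripper_width: 51.0
```

```bash
python3 st.py
python3 - <<'E'
from h import *
im=save('wrist','w3.png'); cv2.imwrite('pics/i.png',im)
c=cam('wrist'); print(proj(c,[[518.8,223.6,105.5]]))
E
```

```text
7.8 [519.6  223.71 115.13] [ 0.7 -1.  -1.3] [0.03  0.008 0.015] 50.999566943311116 yaw 4.232718094666339 [ 0.29  0.26 -0.31  1.    0.   -0.8 ]
[[319.51089517 291.95059469]]
```

View pics/i.png

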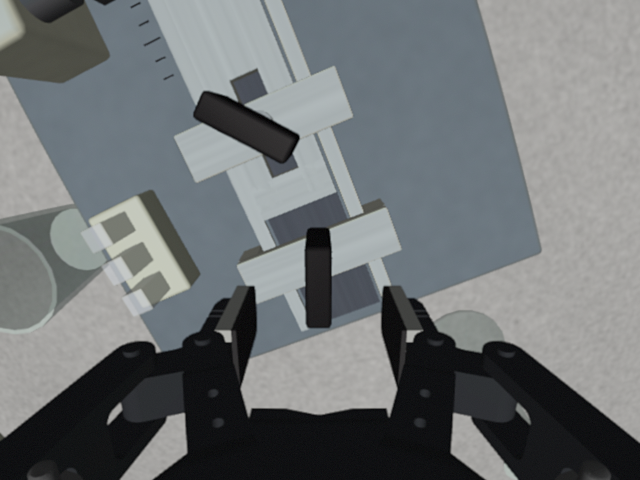

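Bolt a is visibly turned. Bar b (centre 318,287) lies aligned between the pads, so I'll descend, grip and turn.

Call:
{"api": "send_rows", "payload": {
  "rows": [0.2, 0, 0, 20, 0, 0.2, 0, 0, 35, 0, 0.2, 0, 0, 41, 0, 0.2, 0, 0, 41, 0, -1, 0, 0, 41, 0]
}}

```text
time_s: 8.48
tool_pos: [519.6, 223.7, 73.9]
tool_rot: [-1.629, 2.685, -0.0]
force: [0.5, -1.0, 0.7]
gripper_width: 34.4
```

Call:
{"api": "send_rows", "payload": {
  "rows": [-1, 0, 0, 0, 0, -1, 0, 0, 0, 0, -1, 0, 0, 0, 0, -1, 0, 0, 0, 0, -1, 0, 0, 0, 0]
}}

```text
time_s: 9.1
tool_pos: [519.8, 223.7, 74.0]
tool_rot: [-1.628, 2.685, -0.001]
force: [1.7, 0.2, 4.4]
gripper_width: 11.4
```

Call:
{"api": "send_rows", "payload": {
  "rows": [-1, 0, 0, -0.8, -0.15, -1, 0, 0, -1.5, -0.3, -1, 0, 0, -2.3, -0.45, -1, 0, 0, -3, -0.6, -1, 0, 0, -3.8, -0.75]
}}

```text
time_s: 9.72
tool_pos: [519.1, 223.8, 77.7]
tool_rot: [-2.504, 1.897, 0.001]
force: [-0.4, -0.8, 5.0]
gripper_width: 11.7
```

Call:
{"api": "send_rows", "payload": {
  "rows": [-1, 0, 0, -0.5, -0.1, -1, 0, 0, -1, -0.2, -1, 0, 0, -1.5, -0.3, -1, 0, 0, -1.7, -0.34, -1, 0, 0, -1.7, -0.34]
}}

```text
time_s: 10.35
tool_pos: [518.7, 223.6, 79.4]
tool_rot: [2.785, -1.453, -0.001]
force: [-1.1, 0.3, 5.3]
gripper_width: 11.6
```

```bash
python3 st.py
```

```text
10.35 [518.73 223.61  79.35] [-1.1  0.3  5.3] [-0.185  0.338 -0.065] 11.586461493060437 yaw -0.9616749262287538 [ 0.29  0.3  -0.34  0.93  0.   -1.89]
```

Call:
{"api": "send_rows", "payload": {
  "rows": [-1, 0, 0, 0, -0.04, -1, 0, 0, 0, -0.08, -1, 0, 0, 0, -0.11, -1, 0, 0, 0, -0.11, -1, 0, 0, 0, -0.11]
}}

```text
time_s: 10.98
tool_pos: [518.7, 223.5, 79.6]
tool_rot: [-2.857, 1.306, 0.002]
force: [-2.6, -0.2, 6.6]
gripper_width: 11.2
```

```bash
python3 st.py; python3 -c "
from h import *
print(plan((518.7,223.6,160,5.372),(503,60,170,4.472)), plan((503,60,170,4.472),(486,-100,180,3.572)))"
```

```text
10.975 [518.74 223.53  79.56] [-2.6 -0.2  6.6] [-0.036  0.494 -1.779] 11.198197174665102 yaw 5.425349959594475 [ 0.29  0.3  -0.34  0.93  0.   -1.99]
[119.66 112.66 -10.     0.9 ] [159.45 -21.58 -10.     0.9 ]
```

Call:
{"api": "send_rows", "payload": {
  "rows": [0.2, 0, 0, 0, 0.06, 0.2, 0, 0, 0, 0.06, 0.2, 0, 0, -20, 0.06, 0.2, 0, 0, -50, 0.06, 0.2, 0, 0, -80, 0.06]
}}

```text
time_s: 11.6
tool_pos: [518.3, 223.5, 158.9]
tool_rot: [2.821, -1.38, -0.002]
force: [0.1, -0.6, -0.8]
gripper_width: 51.1
```

Call:
{"api": "send_rows", "payload": {
  "rows": [0.6, 24, 22, -2, 0.18, 0.6, 48, 45, -4, 0.36, 0.6, 72, 68, -6, 0.54, 0.6, 96, 90, -8, 0.72, 0.6, 120, 112.5, -10, 0.9]
}}

```text
time_s: 12.22
tool_pos: [503.1, 58.9, 168.5]
tool_rot: [1.933, -2.476, -0.001]
force: [0.7, -0.4, 0.4]
gripper_width: 68.3
```

Call:
{"api": "send_rows", "payload": {
  "rows": [0.6, 32, -4, -2, 0.18, 0.6, 64, -9, -4, 0.36, 0.6, 96, -13, -6, 0.54, 0.6, 128, -17, -8, 0.72, 0.6, 159.5, -21.5, -10, 0.9]
}}

```text
time_s: 12.85
tool_pos: [485.9, -100.9, 178.5]
tool_rot: [0.663, -3.07, -0.001]
force: [-0.2, -0.3, -1.4]
gripper_width: 68.5
```

Call:
{"api": "send_rows", "payload": {
  "rows": [0.6, 0, 0, 0, 0.17, 0.6, 0, 0, 0, 0.34, 0.6, 0, 0, 0, 0.526, 0.6, 0, 0, 0, 0.526, 0.6, 0, 0, 0, 0.526]
}}

```text
time_s: 13.48
tool_pos: [486.4, -100.0, 178.7]
tool_rot: [-0.146, -3.138, -0.0]
force: [-0.1, -0.0, 0.1]
gripper_width: 68.2
```

```bash
python3 st.py
python3 - <<'E'
from h import *
im=save('wrist','w4.png'); cv2.imwrite('pics/j.png',im)
c=cam('wrist'); print(proj(c,[[486,-104,100]]))
E
```

```text
13.475 [ 486.38 -100.03  178.65] [-0.1 -0.   0.1] [ 0.032 -0.023 -0.004] 68.23024829774099 yaw -3.234273069735511 [-0.33  0.09 -0.37  1.11  0.   -0.24]
[[311.60777355 244.2693049 ]]
```

View pics/j.png

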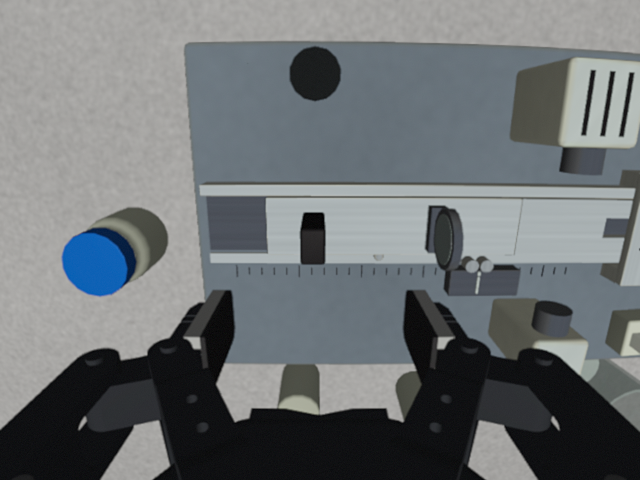

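The post's top face is centred near (313,248), the ball is at (378,257), and the bumps are at (470,264) and (486,264) with the white line at x≈478.

Run:
```python
from h import *
c=ld('w4.png'); t=-0.096; R=np.array([[np.cos(t),np.sin(t)],[-np.sin(t),np.cos(t)]])
a=np.array([511.5,149.])
def b(uv,z): 
    w=ray(c,[uv],z)[0]; return w.round(1),(R@(w[:2]-a)+[0,115]).round(1)
print('post',b((313,248),100)); print('postL,R',b((301,248),100),b((325,248),100))
for z in(50,54): print('ball',b((378,257),z),'line',b((478,270),z),'bumps',b((470,264),z),b((486,264),z))
# enlarged crop
im=cv2.imread('pics/raw_w4.png'); cv2.imwrite('pics/k.png',cv2.resize(im[195:305,290:530],None,fx=3.3,fy=3.3,interpolation=2))
```

```text
post (array([ 488.4, -103.3,  100. ]), array([   1.2, -138.4]))
postL,R (array([ 487.7, -110.7,  100. ]), array([   1.2, -145.8])) (array([489.1, -96. , 100. ]), array([   1.2, -131. ]))
ball (array([517.1, -56.8,  50. ]), array([ 25.3, -89.3])) line (array([535.4,  21.1,  50. ]), array([ 36.1, -10. ])) bumps (array([529.7,  14.6,  50. ]), array([ 31. , -17.1])) (array([531. ,  27.3,  50. ]), array([31. , -4.3]))
ball (array([515.5, -57.3,  54. ]), array([ 23.8, -90. ])) line (array([533.6,  19.4,  54. ]), array([ 34.4, -11.9])) bumps (array([528.,  13.,  54.]), array([ 29.5, -18.8])) (array([529.2,  25.5,  54. ]), array([29.5, -6.2]))
```

View pics/k.png

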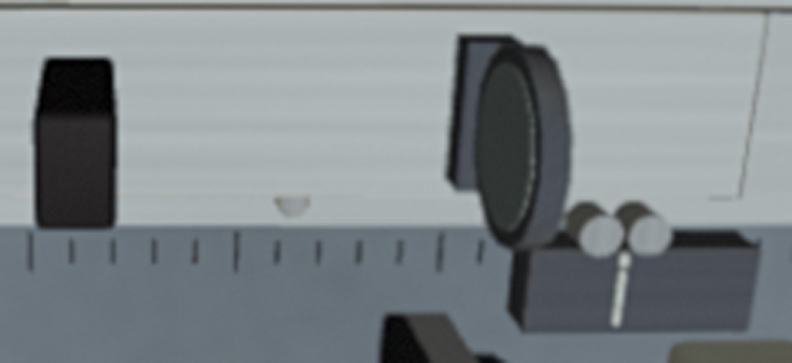

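Call:
{"api": "send_rows", "payload": {
  "rows": [0.6, -1, -3, 25, 0, 0.6, -1, -3, 55, 0, 0.6, -1, -3, 85, 0, 0.6, -1, -3, 105, 0, 0.6, -1, -3, 115, 0]
}}

```text
time_s: 14.15
tool_pos: [486.5, -102.9, 62.7]
tool_rot: [-0.148, -3.136, -0.001]
force: [-0.4, 0.4, 0.4]
gripper_width: 67.6
```

Call:
{"api": "send_rows", "payload": {
  "rows": [0.6, 0, 0, 0, 0, -1, 0, 0, 0, 0, -1, 0, 0, 0, 0, -1, 0, 0, 0, 0, -1, 0, 0, 0, 0],
  "grip_force": 50
}}

```text
time_s: 14.78
tool_pos: [487.9, -103.6, 64.7]
tool_rot: [0.15, 3.137, -0.001]
force: [-0.8, 0.0, 3.8]
gripper_width: 15.3
```

Call:
{"api": "send_rows", "payload": {
  "rows": [-1, 0, 0, 0, 0, -1, 0, 0, 0, 0, -1, 0, 0, 0, 0, -1, 0, 0, 0, 0, -1, 0, 0, 0, 0]
}}

```text
time_s: 15.4
tool_pos: [487.9, -103.6, 64.7]
tool_rot: [0.15, 3.137, -0.001]
force: [-1.3, -0.3, 5.8]
gripper_width: 15.2
```

```bash
python3 st.py
```

```text
15.4 [ 487.92 -103.57   64.69] [-1.3 -0.3  5.8] [-0.055  0.222  0.041] 15.197101950616613 yaw 3.0458135438290674 [-0.34  0.21 -0.5   0.86 -0.   -0.24]
```

Call:
{"api": "send_rows", "payload": {
  "rows": [-1, 0, 10, 0, 0, -1, 0, 22, 0, 0, -1, 0, 34, 0, 0, -1, 0, 46, 0, 0, -1, 0, 56, 0, 0]
}}

```text
time_s: 16.02
tool_pos: [493.2, -47.9, 64.7]
tool_rot: [0.151, 3.137, -0.003]
force: [-1.0, -1.9, 5.1]
gripper_width: 15.4
```

Call:
{"api": "send_rows", "payload": {
  "rows": [-1, 0, 2, 0, 0, -1, 0, 4, 0, 0, -1, 0, 6, 0, 0, -1, 0, 6, 0, 0, -1, 0, 6, 0, 0]
}}

```text
time_s: 16.65
tool_pos: [493.8, -41.9, 64.7]
tool_rot: [0.15, 3.137, -0.001]
force: [-1.0, -1.5, 5.6]
gripper_width: 15.4
```

Call:
{"api": "send_rows", "payload": {
  "rows": [-1, 0, 1, 0, 0, -1, 0, 2, 0, 0, -1, 0, 3, 0, 0, -1, 0, 3, 0, 0, -1, 0, 3, 0, 0]
}}

```text
time_s: 17.27
tool_pos: [494.1, -39.1, 64.7]
tool_rot: [0.151, 3.137, -0.002]
force: [-1.5, -0.5, 5.9]
gripper_width: 15.4
```

Call:
{"api": "send_rows", "payload": {
  "rows": [-1, 0, 0.5, 0, 0, -1, 0, 1, 0, 0, -1, 0, 2, 0, 0, -1, 0, 2, 0, 0, -1, 0, 2, 0, 0]
}}

```text
time_s: 17.9
tool_pos: [494.2, -37.8, 64.7]
tool_rot: [0.151, 3.137, -0.004]
force: [-1.7, -4.0, 6.4]
gripper_width: 15.2
```

Call:
{"api": "send_rows", "payload": {
  "rows": [-1, 0, 1, 0, 0, -1, 0, 2, 0, 0, -1, 0, 2, 0, 0, -1, 0, 2, 0, 0, -1, 0, 2, 0, 0]
}}

```text
time_s: 18.52
tool_pos: [494.3, -36.7, 64.7]
tool_rot: [0.152, 3.137, -0.007]
force: [-1.7, -7.1, 6.6]
gripper_width: 15.3
```

Call:
{"api": "send_rows", "payload": {
  "rows": [-1, 0, 1, 0, 0, -1, 0, 2, 0, 0, -1, 0, 2, 0, 0, -1, 0, 2, 0, 0, -1, 0, 2, 0, 0]
}}

```text
time_s: 19.15
tool_pos: [494.3, -36.4, 64.8]
tool_rot: [0.154, 3.138, -0.014]
force: [-3.7, -12.2, 6.4]
gripper_width: 15.6
```

Call:
{"api": "send_rows", "payload": {
  "rows": [-1, 0, 1, 0, 0, -1, 0, 2, 0, 0, -1, 0, 2, 0, 0, -1, 0, 2, 0, 0, -1, 0, 2, 0, 0]
}}

```text
time_s: 19.77
tool_pos: [494.6, -32.7, 64.7]
tool_rot: [0.152, 3.137, -0.007]
force: [-2.8, -7.3, 5.8]
gripper_width: 15.3
```

Call:
{"api": "send_rows", "payload": {
  "rows": [-1, 0, 0.5, 0, 0, -1, 0, 1, 0, 0, -1, 0, 1, 0, 0, -1, 0, 1, 0, 0, -1, 0, 1, 0, 0]
}}

```text
time_s: 20.4
tool_pos: [494.8, -30.5, 64.7]
tool_rot: [0.151, 3.137, -0.003]
force: [-1.1, -2.7, 6.2]
gripper_width: 15.5
```

Call:
{"api": "send_rows", "payload": {
  "rows": [-1, 0, 0.5, 0, 0, -1, 0, 1, 0, 0, -1, 0, 1, 0, 0, -1, 0, 1, 0, 0, -1, 0, 1, 0, 0]
}}

```text
time_s: 21.02
tool_pos: [495.1, -28.1, 64.7]
tool_rot: [0.15, 3.137, 0.002]
force: [-0.8, 2.7, 5.3]
gripper_width: 15.3
```

Call:
{"api": "send_rows", "payload": {
  "rows": [-1, 0, 0.5, 0, 0, -1, 0, 1, 0, 0, -1, 0, 1, 0, 0, -1, 0, 1, 0, 0, -1, 0, 1, 0, 0]
}}

```text
time_s: 21.65
tool_pos: [495.2, -27.3, 64.6]
tool_rot: [0.15, 3.137, 0.001]
force: [-0.8, 1.6, 5.8]
gripper_width: 15.4
```

Call:
{"api": "send_rows", "payload": {
  "rows": [-1, 0, 0.5, 0, 0, -1, 0, 1, 0, 0, -1, 0, 1, 0, 0, -1, 0, 1, 0, 0, -1, 0, 1, 0, 0]
}}

```text
time_s: 22.28
tool_pos: [495.2, -26.9, 64.7]
tool_rot: [0.15, 3.137, -0.001]
force: [-0.9, -0.5, 6.0]
gripper_width: 15.3
```

```bash
python3 st.py
```

```text
22.275 [495.22 -26.91  64.69] [-0.9 -0.5  6. ] [-0.067  0.171  0.028] 15.342728393120199 yaw 3.0458199035787152 [-0.18  0.2  -0.51  0.86 -0.   -0.09]
```

Call:
{"api": "send_rows", "payload": {
  "rows": [-1, 0, 0.5, 0, 0, -1, 0, 0.7, 0, 0, -1, 0, 0.7, 0, 0, -1, 0, 0.7, 0, 0, -1, 0, 0.7, 0, 0]
}}

```text
time_s: 22.9
tool_pos: [495.2, -26.7, 64.7]
tool_rot: [0.151, 3.137, -0.003]
force: [-1.4, -2.5, 6.1]
gripper_width: 15.2
```

```bash
python3 st.py
python3 - <<'E'
from h import *
im=save('wrist','w5.png'); cv2.imwrite('pics/l.png',cv2.resize(im[180:380,120:440],None,fx=2.5,fy=2.5,interpolation=2))
E
```

```text
22.9 [495.24 -26.72  64.68] [-1.4 -2.5  6.1] [-0.327  0.18   0.079] 15.238955151410776 yaw 3.0454715923908076 [-0.18  0.2  -0.51  0.86 -0.   -0.09]
```

View pics/l.png

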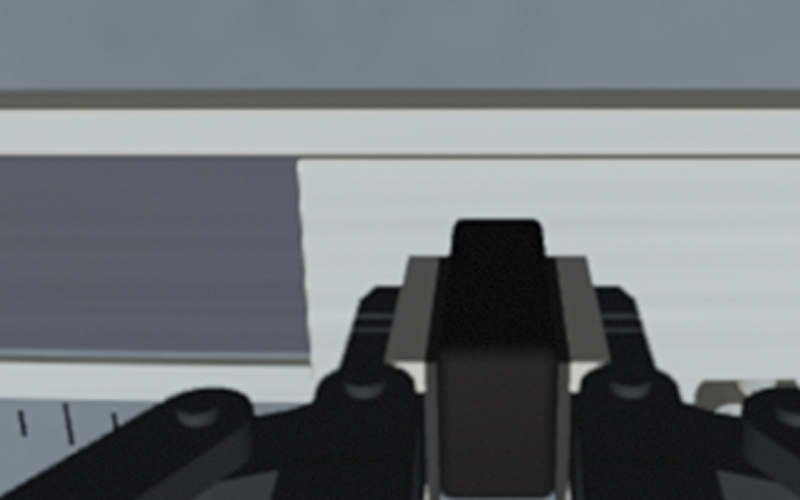

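The notch is hidden behind the fingers in this last picture. I'll check the centre by feel instead, nudging a little either way and comparing forces.

Call:
{"api": "send_rows", "payload": {
  "rows": [-1, 0, 0.5, 0, 0, -1, 0, 1, 0, 0, -1, 0, 1, 0, 0, -1, 0, 1, 0, 0, -1, 0, 1, 0, 0]
}}

```text
time_s: 23.58
tool_pos: [495.3, -26.3, 64.7]
tool_rot: [0.151, 3.137, -0.005]
force: [-1.5, -5.5, 5.5]
gripper_width: 15.3
```

Call:
{"api": "send_rows", "payload": {
  "rows": [-1, 0, 0.3, 0, 0, -1, 0, 0.6, 0, 0, -1, 0, 0.6, 0, 0, -1, 0, 0.6, 0, 0, -1, 0, 0.6, 0, 0]
}}

```text
time_s: 24.2
tool_pos: [495.3, -26.1, 64.7]
tool_rot: [0.152, 3.137, -0.006]
force: [-1.7, -5.6, 6.1]
gripper_width: 15.1
```

Call:
{"api": "send_rows", "payload": {
  "rows": [-1, 0, -1, 0, 0, -1, 0, -2, 0, 0, -1, 0, -2, 0, 0, -1, 0, -2, 0, 0, -1, 0, -2, 0, 0]
}}

```text
time_s: 24.82
tool_pos: [495.3, -26.4, 64.7]
tool_rot: [0.15, 3.137, -0.0]
force: [-2.0, 0.7, 5.5]
gripper_width: 15.4
```

Call:
{"api": "send_rows", "payload": {
  "rows": [-1, 0, -0.5, 0, 0, -1, 0, -1, 0, 0, -1, 0, -1, 0, 0, -1, 0, -1, 0, 0, -1, 0, -1, 0, 0]
}}

```text
time_s: 25.45
tool_pos: [495.3, -26.8, 64.7]
tool_rot: [0.15, 3.137, 0.002]
force: [-0.6, 2.3, 6.0]
gripper_width: 15.3
```

Call:
{"api": "send_rows", "payload": {
  "rows": [-1, 0, -0.3, 0, 0, -1, 0, -0.6, 0, 0, -1, 0, -0.6, 0, 0, -1, 0, -0.6, 0, 0, -1, 0, -0.6, 0, 0]
}}

```text
time_s: 26.08
tool_pos: [495.2, -26.9, 64.7]
tool_rot: [0.149, 3.137, 0.004]
force: [-1.6, 3.5, 5.3]
gripper_width: 15.3
```

Call:
{"api": "send_rows", "payload": {
  "rows": [-1, 0, 0.6, 0, 0, -1, 0, 1.2, 0, 0, -1, 0, 1.2, 0, 0, -1, 0, 1.2, 0, 0, -1, 0, 1.2, 0, 0]
}}

```text
time_s: 26.7
tool_pos: [495.3, -26.8, 64.7]
tool_rot: [0.15, 3.137, -0.0]
force: [-0.5, -0.4, 5.9]
gripper_width: 15.4
```

Call:
{"api": "send_rows", "payload": {
  "rows": [-1, 0, 0, 0, 0, -1, 0, 0, 0, 0, -1, 0, 0, 0, 0, -1, 0, 0, 0, 0, -1, 0, 0, 0, 0]
}}

```text
time_s: 27.32
tool_pos: [495.3, -26.8, 64.7]
tool_rot: [0.15, 3.137, -0.0]
force: [-0.5, 0.0, 5.3]
gripper_width: 15.3
```

```bash
python3 st.py; python3 -c "
from station import bot
print(bot.finish_job())"
```

```text
27.325 [495.25 -26.85  64.68] [-0.5  0.   5.3] [0.002 0.23  0.003] 15.297895451557057 yaw 3.045864742239621 [-0.18  0.2  -0.51  0.86 -0.   -0.09]
the job is handed in; nothing more can be done
None
```

I unscrewed both bolts to their end stops, pushed the slide into the notch by its post, and handed the job in at 27.3 s with the post still gripped. No verdict was reported.

- **Bolts:** each one ended against a clear stop of about 1.8–1.9 N m. A later picture shows bolt a turned. I did not photograph bolt b after turning it.
- **Slide:** the push felt the bump, at about 12 N peak, and then the ball dropping in. Nudging a little either way gave −5.6 N forward and +3.5 N back, which puts the held position within about 1 mm of the notch centre. At hand-in the push along the rail was about 0 N, the gripper opening was steady at 15.3 mm with the grip set to 50 N, and the arm was still.
- **Checks that disagreed or were missing:**
  - My first estimate of the bed position was about 10 mm off along the rail; I replaced it with the wrist-camera measurements.
  - The picture estimate put the notch about 1 mm further along than the force check did.
  - Force readings near the bump's crest did not match a clean 6 mm spacing.
  - The fingers hid the notch in the last picture, so the final position rests on force alone.
- **Surroundings:** I planned the moves to stay clear of the loose items and felt no unexpected contact, but I did not photograph them again at the end.

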